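Re-sort the coffee point's coasters

ROBOT

A 6-joint arm with a two-finger parallel gripper is mounted at the origin on a cart in front of the work surface, level with it; the furniture and walls round the work are solid. World frame = base frame: x ahead of the robot, y to its left, z up, the work surface at z = 0. Lengths are in m, angles in rad, forces in N, time in s.
With the tool pointing down it reaches from about 0.35 to 0.85 m from the base axis. Payload 8.1 kg.
Tool frame: the origin (TCP) lies midway between the tips of the shut fingers; the grasp point (between the pads) lies robot.grasp_offset behind it (robot.grasp_offset is the distance from the TCP to the grasp point, in m); z points along the fingers, y is the direction in which the jaws open and shut (so a half turn about z gives the same grasp; the last joint's range is limited). The gripper opens to 93 mm and grips with 3 to 60 N. Pads are 15 mm wide; open, the fingers measure 128 mm over their backs; the gripper's body (75 mm by 188 mm) begins 65 mm behind the grasp point.
Start: joints at [1.041, 0.13, 1.488, -0, 1.523, -0.085], TCP at [0.258, 0.542, 0.219] pointing down, gripper open.
Joint ranges: [-2.96, 2.96], [-0.89, 2.26], [0.02, 2.5], [-1.34, 4.48], [0, 2.73], [-2.66, 2.66]. Speed limits (rad/s): [2.39, 2.39, 2.79, 3.14, 3.14, 3.14].

INTERFACE

Orientations are given as a rotation vector (axis times angle).
In Python, from plant import robot gives the robot as it stands.
- The arm moves only by the shell command python3 -m handwheel 'ROWS' [OPENING] [FORCE]. ROWS is text: rows parted by semicolons, each of 6 numbers parted by spaces: the shift along the world's x, y, z each as a share of 0.3 m, from -1 to 1, then the turn, a rotation vector about the world's x, y, z each as a share of 45 degrees, from -1 to 1. A call has 1 to 5 rows; each row is the pose to reach, as a shift and turn from the pose commanded when the call began; what a row does not reach only later rows make up. A row lasts 1/10 s, in which the tool goes at most 50 mm and 8.59 degrees, less where a joint would pass 70% of its speed; a pose out of reach is approached as far as the arm can. A call with a number of a shift or a turn outside -1 to 1 is refused whole. A call with a gripper value outside its range is refused whole. OPENING is the closure, from -1 (fully open) to 1 (shut), set as the call begins (- or left out, the last holds). The fingers move at their own pace and stop on an object; FORCE is the grip in N (left out, the last holds). Time passes only in rows, so rows that repeat a pose let the fingers close. It gives the time, the measured TCP pose, the force and the opening at its end, in the units of the state.
- robot.read_state(): the state, without advancing time (a new reading comes with each control period).
- robot.read_camera(name): name is "scene" or "top" or "wrist"; returns (picture, depth): 480x640x3 uint8, red, green, blue; 480x640 float32, m along the optical axis (not along the pixel's ray), 0 where there is no reading.
- robot.camera_model(name): a dict with "camera_matrix" (3x3 intrinsics, pixels), "pose" (4x4, takes a point from camera to world coordinates); the wrist camera has in their place "tool_from_camera" (4x4, takes a point from camera to tool coordinates, whose origin is the TCP and whose axes are the flange's). Camera axes: x right, y down, z forward; pixel columns grow to the right and rows downward; lengths in m; the calibration is good to about 2 mm. A picture is of the moment at which its call begins: read the wrist's pose just before it. camera_model takes no time and is no camera call.
- robot.close_job(): hands the job in, once; it reports no verdict.
Trained networks look in the newest picture that a camera, given by its name, has taken for a name from the list of things; names that differ only in an ending like _2 or _b are one class to them, and where a whole thing is asked for, a point or a joint stands for the part that bears it (a point fixed in the world has none). Each returns a list of dicts, best first, with "conf" (0 to 1); they miss things now and then, are a little off and sometimes report something else, mostly with a low value. They report only what shows in the picture. A call takes as long as a camera call.
- robot.look_for(camera, query): "rect" ([centre column, centre row, width, height] in pixels, round what is visible of it).
- robot.silhouettes(camera, query): "pixels" (480x640 bool, what is visible of it) and "rect" ([centre column, centre row, width, height] in pixels, round what is visible of it).
- robot.tip_of(camera, query): "at" ([row, column] in pixels: a listed point, or the origin of a listed thing).
The state is a dict: "t": time; "q": joint angles; "dq": joint speeds; "joint_torque": joint torques, N m; "tool_pos": TCP position; "orientation": TCP orientation; "force": force on the tool from outside, world axes, zero at the start; "wrist_torque": the same for the moment, N m; "opening": finger opening in m.
Only numpy, scipy, OpenCV 4.12 (cv2) and the standard library are available. Lean on these libraries where they do the work, as an engineer would, in place of code of your own. Each camera call takes 0.05 s, during which the arm holds its last target.

TASK

Everything at the coffee point stands on a wrong coaster. Put each thing upright in the middle of its own: the red-capped spice jar on the red coaster, the blue mug on the blue one, the steel shaker on the yellow one and the tamper on the dark-brown wooden one. The black coaster is the free spot to use on the way and ends empty; never set any of them down on the bare table top.

Things in the scene. Friction and masses are not known exactly. Their poses are not given: they have to be found in the camera images.
- tamper_centre (a point): Coffee tamper: round steel base 58 mm across and 30 mm high, above it a turned light-wood handle (neck below, rounded knob about 40 mm across at 70 to 85 mm above its foot). 94 mm tall, about 0.46 kg. The point is on its axis, half-way up, 47 mm above its foot; grip the knob. Loose, upright at the start. z axis up.
- shaker_centre (a point): Steel powder shaker, a plain light-grey cylinder 56 mm across with a white plastic lid 60 mm across (from 66 mm above its foot to its top). 82 mm tall, about 0.16 kg. The point is on its axis, half-way up, 41 mm above its foot. Loose, upright at the start. z axis up.
- jar_centre (a point): Small clear spice jar with a red cap, round, 44 mm across, 90 mm tall (cap from 66 mm up), about 0.09 kg. The point is on its axis, half-way up, 45 mm above its foot. Loose, upright at the start. z axis up.
- mug_centre (a point): Blue espresso mug, open at the top, bowl 63 mm across at the rim and narrowing to a 44 mm foot, 53 mm tall, about 0.14 kg. The point is on the bowl's axis (handle not counted), half-way up, 26.5 mm above its foot. The handle sticks out along the -y axis of this frame to 60 mm from the bowl's axis, so the bowl is gripped from outside along this frame's x axis. Loose, upright at the start. z axis up.
- coaster_red_top (a point): Red round coaster, 92 mm across, 8 mm thick, fixed to the table, flat on top but for a fine groove near its edge. The point is the centre of its upper face. One of the four things stands on it at the start, never the one that belongs there.
- coaster_blue_top (a point): Blue round coaster, 92 mm across, 8 mm thick, fixed to the table, flat on top but for a fine groove near its edge. The point is the centre of its upper face. One of the four things stands on it at the start, never the one that belongs there.
- coaster_yellow_top (a point): Yellow round coaster, 92 mm across, 8 mm thick, fixed to the table, flat on top but for a fine groove near its edge. The point is the centre of its upper face. One of the four things stands on it at the start, never the one that belongs there.
- coaster_wood_top (a point): Dark-brown wooden round coaster, 92 mm across, 8 mm thick, fixed to the table, flat on top but for a fine groove near its edge. The point is the centre of its upper face. One of the four things stands on it at the start, never the one that belongs there.
- coaster_black_top (a point): Black rubber round coaster, 92 mm across, 8 mm thick, fixed to the table, flat on top but for a fine groove near its edge. The point is the centre of its upper face. The spare one: empty at the start.

How it is judged:
At the end, for the whole second after the job is handed in: The spice jar stands on the red coaster, the mug on the blue, the shaker on the yellow and the tamper on the wooden one, each upright (within 0.1 rad), resting on the coaster with its axis within 15 mm of the coaster's centre, released and at rest; the black coaster is thereby empty (horizontal distance between tamper_centre and coaster_wood_top below 0.015 m and z of tamper_centre in the frame of coaster_wood_top between 0.043 and 0.051 m and angle between each of tamper_centre, shaker_centre, jar_centre, mug_centre's own z axis and vertical below 0.1 rad and linear speed of each of tamper, shaker, jar, mug below 0.02 m/s and contact force between each of tamper, shaker, jar, mug and the fingers below 0.05 N and horizontal distance between shaker_centre and coaster_yellow_top below 0.015 m and z of shaker_centre in the frame of coaster_yellow_top between 0.037 and 0.045 m and horizontal distance between jar_centre and coaster_red_top below 0.015 m and z of jar_centre in the frame of coaster_red_top between 0.041 and 0.049 m and horizontal distance between mug_centre and coaster_blue_top below 0.015 m and z of mug_centre in the frame of coaster_blue_top between 0.0225 and 0.0305 m); the robot touches nothing.
It fails at once if the tamper was set down on, or fell to, the bare table top (height (world z) of tamper_centre below 0.05 m).
It fails at once if the shaker was set down on, or fell to, the bare table top (height (world z) of shaker_centre below 0.044 m).
It fails at once if the jar was set down on, or fell to, the bare table top (height (world z) of jar_centre below 0.048 m).
It fails at once if the mug was set down on, or fell to, the bare table top (height (world z) of mug_centre below 0.0295 m).
It also fails if it takes over 128 s, if anything falls off the work surface, if the arm or the gripper's body presses on something with over 40 N, if the wrist force passes 120 N, or if a joint passes its speed limit or range.

## Working session

There is one attempt and no reset: what is moved stays moved. The work goes in short steps, Python scripts to look and compute and a shell command to move; the robot and the scene stay as the last step left them, time stands still between calls to the robot, and variables do not carry over. Pictures are saved under pics/ and viewed, and the job is handed in when it is done.

```bash
ls; mkdir -p pics
python3 - <<'E'
from plant import robot
import cv2,numpy as np
np.set_printoptions(precision=4,suppress=True)
print(robot.read_state(), robot.grasp_offset)
for n in ("scene","top","wrist"):
    im,d=robot.read_camera(n); cv2.imwrite(f"pics/{n}0.png",im[:,:,::-1]); np.save(f"pics/{n}0.npy",d)
    print(n,robot.camera_model(n))
E
```

```text
pics
{'t': 0.0, 'q': array([ 1.0406,  0.1312,  1.4893,  0.    ,  1.523 , -0.0854]), 'dq': array([ 0.0007, -0.0019, -0.0003,  0.0009,  0.0008, -0.0002]), 'joint_torque': array([  0.0004, -55.9839, -49.1763,   0.077 ,   0.0352,  -0.0001]), 'tool_pos': array([0.2579, 0.5411, 0.2176]), 'orientation': array([-0.6928, -3.0637,  0.0027]), 'force': array([0.939 , 0.1224, 0.0489]), 'wrist_torque': array([ 0.0262, -0.0203, -0.0081]), 'opening': 0.09335597026388272} 0.0188
scene {'camera_matrix': array([[500.694 ,   0.    , 324.08  ],
       [  0.    , 500.694 , 236.3617],
       [  0.    ,   0.    ,   1.    ]]), 'pose': array([[ 0.8598, -0.3338,  0.3865,  0.2135],
       [-0.5105, -0.5843,  0.6309, -0.501 ],
       [ 0.0152, -0.7397, -0.6728,  0.6338],
       [ 0.    ,  0.    ,  0.    ,  1.    ]])}
top {'camera_matrix': array([[572.3975,   0.    , 311.377 ],
       [  0.    , 572.3975, 241.7854],
       [  0.    ,   0.    ,   1.    ]]), 'pose': array([[-0.0039, -0.9843,  0.1766,  0.3719],
       [-0.9999,  0.001 , -0.0163,  0.0261],
       [ 0.0159, -0.1767, -0.9841,  0.9115],
       [ 0.    ,  0.    ,  0.    ,  1.    ]])}
wrist {'camera_matrix': array([[381.6616,   0.    , 317.4498],
       [  0.    , 381.6616, 240.7287],
       [  0.    ,   0.    ,   1.    ]]), 'tool_from_camera': array([[-0.0003, -0.963 , -0.2695,  0.0752],
       [ 1.    , -0.0002, -0.0004,  0.0001],
       [ 0.0003, -0.2695,  0.963 , -0.1656],
       [ 0.    ,  0.    ,  0.    ,  1.    ]])}
```

View pics/top0.png

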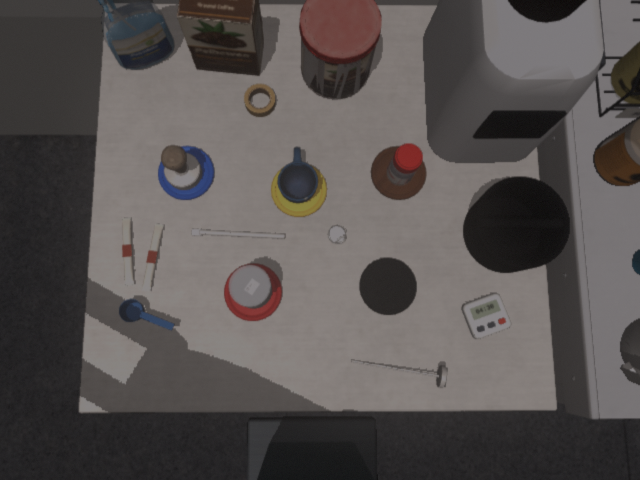

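View pics/scene0.png

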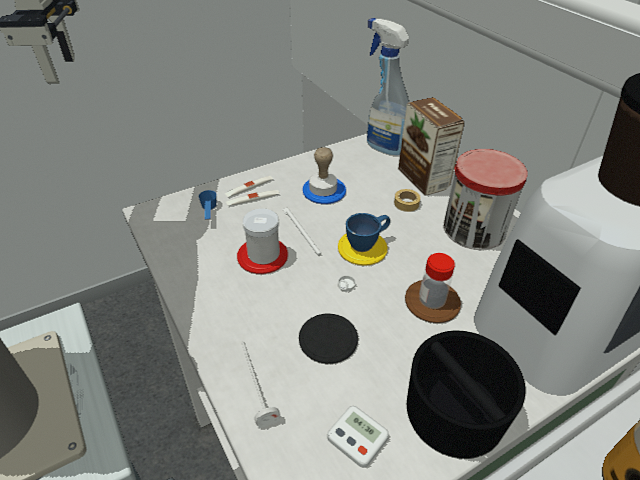

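View pics/wrist0.png

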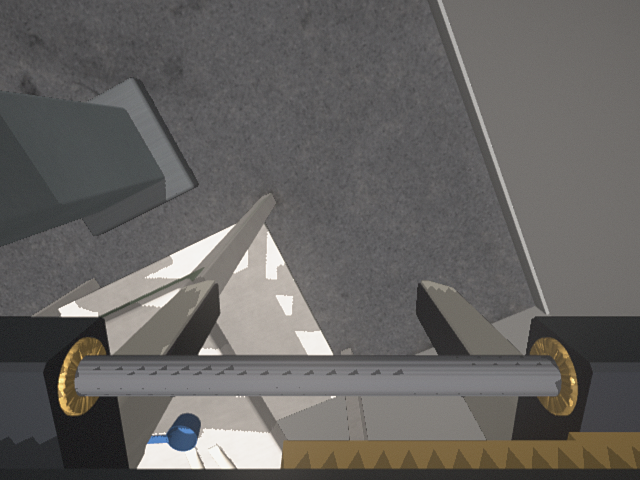

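The top view shows the tamper on blue (185,172), the mug on yellow (299,187), the jar on wood (398,172) and the shaker on red (252,290). Black (388,286) is empty. Next I measure positions from depth.

```bash
cat > h.py <<'E'
from plant import robot
import cv2,numpy as np
from scipy.optimize import least_squares
from scipy.spatial.transform import Rotation as R
np.set_printoptions(precision=4,suppress=True)
def cloud(d,name):
    m=robot.camera_model(name);K=m["camera_matrix"];T=m["pose"]
    v,u=np.mgrid[0:480,0:640]
    P=np.stack([(u-K[0,2])/K[0,0]*d,(v-K[1,2])/K[1,1]*d,d],-1)
    return P@T[:3,:3].T+T[:3,3]
def circ(p,r=None):
    c=p.mean(0)
    f=lambda a:np.hypot(p[:,0]-a[0],p[:,1]-a[1])-(r if r else a[2])
    s=least_squares(f,[*c,0.03],loss='soft_l1',f_scale=0.002)
    return s.x
E
python3 - <<'E'
from h import *
W={n:cloud(np.load(f"pics/{n}0.npy"),n) for n in("top","scene")}
im={n:cv2.imread(f"pics/{n}0.png") for n in W}
for n in W:
    w=W[n];z=w[...,2]; ok=np.load(f"pics/{n}0.npy")>0
    print(n,"table z",np.median(z[ok&(abs(z)<.01)]))
cs={"blue":(185,172),"yellow":(299,187),"wood":(398,172),"red":(252,290),"black":(388,286)}
hsv=cv2.cvtColor(im["top"],cv2.COLOR_BGR2HSV)
for k,(u,v) in cs.items():
    g=W["top"][v,u]
    for n in W:
        w=W[n]; near=np.hypot(w[...,0]-g[0],w[...,1]-g[1])<.075
        m=near&(w[...,2]>.0045)&(w[...,2]<.011)
        p=w[m]
        print(k,n,m.sum(),"bbox c",(p[:,:2].max(0)+p[:,:2].min(0))/2,p[:,:2].ptp(0) if hasattr(p,'ptp') else np.ptp(p[:,:2],axis=0),"z",np.median(p[:,2]))
        # rim edge by min enclosing circle
        c,r=cv2.minEnclosingCircle(p[:,:2].astype(np.float32)); print("   encl",np.array(c),r)
        o=near&(w[...,2]>.02)
        if o.sum()>20:
            p=w[o]
            for a,b in((.02,.035),(.03,.05),(.04,.06),(.06,.075),(.07,.085),(.08,.11)):
                q=p[(p[:,2]>a)&(p[:,2]<b)]
                if len(q)>15: print("     ",a,b,len(q),circ(q[:,:2]),"zmax",q[:,2].max())
E
```

```text
top table z -9.04333333627827e-05
scene table z -0.0013729535912115898
blue top 1069 bbox c [0.6365 0.221 ] [0.1185 0.1201] z 0.0074026048593752725
   encl [0.6312 0.2174] 0.0650990679860115
      0.02 0.035 653 [0.6489 0.2182 0.0231] zmax 0.03499503945921656
      0.03 0.05 508 [0.6516 0.2198 0.0207] zmax 0.04928996690190379
      0.04 0.06 45 [-249.3436 -170.6094  302.776 ] zmax 0.059514246781638636
      0.08 0.11 528 [0.6466 0.2166 0.0133] zmax 0.10445016582168887
blue scene 403 bbox c [0.6505 0.2124] [0.0901 0.0848] z 0.006129699460457605
   encl [0.6504 0.2158] 0.046005748212337494
      0.02 0.035 368 [0.6481 0.2163 0.0227] zmax 0.03498714381895485
      0.03 0.05 194 [0.6515 0.2226 0.0165] zmax 0.048903204597241734
      0.04 0.06 75 [0.6491 0.2181 0.0098] zmax 0.05997549961215565
      0.06 0.075 56 [0.6482 0.2169 0.0119] zmax 0.07482515756935282
      0.07 0.085 74 [0.6493 0.2197 0.0187] zmax 0.08471600707304905
      0.08 0.11 258 [0.6468 0.2148 0.0136] zmax 0.1007747316274743
yellow top 1010 bbox c [0.6242 0.0218] [0.0953 0.1098] z 0.007323408168189993
   encl [0.6253 0.0
[... 2276 characters left out ...]
l [0.4549 0.1024] 0.046482764184474945
      0.02 0.035 201 [0.457  0.1021 0.0284] zmax 0.03498056494615698
      0.03 0.05 274 [0.4569 0.1018 0.0282] zmax 0.04982041151268268
      0.04 0.06 275 [0.457  0.102  0.0282] zmax 0.059992077451484604
      0.06 0.075 189 [0.4572 0.1022 0.0288] zmax 0.07497703510098386
      0.07 0.085 208 [0.4572 0.1023 0.0303] zmax 0.0849527302911589
      0.08 0.11 756 [0.4552 0.0986 0.0226] zmax 0.09037580844627646
black top 2472 bbox c [ 0.4618 -0.1157] [0.0988 0.1213] z 0.0075493953786923695
   encl [ 0.4548 -0.1135] 0.06674108654260635
black scene 2190 bbox c [ 0.464 -0.111] [0.0913 0.091 ] z 0.006408956467454652
   encl [ 0.4637 -0.1109] 0.04647577553987503
```

Run:
```python
from h import *
W={n:cloud(np.load(f"pics/{n}0.npy"),n) for n in("top","scene")}
cs={"blue":(.6504,.2158),"yellow":(.6219,.0303),"wood":(.6509,-.1336),"red":(.4549,.1024),"black":(.4637,-.1109)}
P=np.concatenate([W[n].reshape(-1,3)[np.load(f"pics/{n}0.npy").ravel()>0] for n in W])
P=P[(P[:,2]>.06)&(P[:,2]<.8)&(P[:,0]>.2)&(P[:,0]<1)&(abs(P[:,1])<.5)]
for k,c in cs.items():
    d=P-np.array([*c,0]); r=np.hypot(d[:,0],d[:,1]); m=(r>.05)&(r<.17)
    a=np.degrees(np.arctan2(d[:,1],d[:,0]))
    print(k)
    for s in range(-180,180,20):
        q=m&(a>=s)&(a<s+20)
        if q.sum()>5: print("   ",s,"r",np.percentile(r[q],1),"zmax",P[q,2].max(), "y",P[q,1].min(),P[q,1].max())
# mug handle
for n in W:
    w=W[n].reshape(-1,3);d=w[:,:2]-[.6208,.032];r=np.hypot(*d.T)
    q=(r>.036)&(r<.062)&(w[:,2]>.02)&(w[:,2]<.07); c=d[q].mean(0); print(n,q.sum(),c,np.degrees(np.arctan2(c[1],c[0])),r[q].max())
s=robot.read_state(); M=R.from_rotvec(s["orientation"]).as_matrix(); print(M, np.degrees(np.arctan2(M[1,1],M[0,1])))
# top colour coaster centers
im=cv2.imread("pics/top0.png");hsv=cv2.cvtColor(im,cv2.COLOR_BGR2HSV)
m=robot.camera_model("top");K=m["camera_matrix"];T=m["pose"]
for k,c in cs.items():
    q=np.linalg.inv(T)@[*c,.008,1]; print(k,K[:2]@(q[:3]/q[2]))
```

```text
blue
    -120 r 0.1554096731724696 zmax 0.06230658210584128 y 0.05513086284981026 0.06295720205254829
    -100 r 0.15454287655484683 zmax 0.06253495153016753 y 0.046109821668080114 0.06301402625351155
yellow
    -100 r 0.14422331994507037 zmax 0.1016758669143204 y -0.13952610134678495 -0.11113258468934893
    -80 r 0.14487373504273166 zmax 0.10145950512743473 y -0.13675147624724038 -0.11118862900552094
    -40 r 0.16743906670082595 zmax 0.14308057593063517 y -0.03615682867381914 -0.02742305390174632
    -20 r 0.16569034404517421 zmax 0.14640730255668055 y -0.027805220251646886 0.00402281471588406
    140 r 0.15040976036299664 zmax 0.09302983973166457 y 0.0823846025861299 0.1217052999302373
    160 r 0.15202883436815987 zmax 0.09190740542059372 y 0.0706112662872378 0.08827337424611055
wood
    -160 r 0.15533219857752745 zmax 0.09402009388057275 y -0.2421451660857936 -0.23214716810256977
    -140 r 0.12570261817775608 zmax 0.09425034330787851 y -0.27530117748450467 -0.23023011729955437
    -120 r 0.1267377704092009 zmax 0.09417082343474736 y -0.3002229464585776 -0.2424986077146137
    
[... 1223 characters left out ...]
342748157 y -0.27955866720887157 -0.2637592616370548
    -80 r 0.13847481116342342 zmax 0.09409784724138992 y -0.27421496051916144 -0.23214716810256977
    -60 r 0.1413223004808828 zmax 0.09409354851166718 y -0.25738304878518753 -0.23023011729955437
    -20 r 0.16440090801949694 zmax 0.10066168571002543 y -0.1443188045623443 -0.1185651274224613
top 86 [0.0457 0.002 ] 2.476273294635427 0.05784698320855973
scene 115 [0.0486 0.0001] 0.08484012661848886 0.05902514876970676
[[-0.9027  0.4303 -0.0007]
 [ 0.4303  0.9027 -0.0013]
 [ 0.0001 -0.0014 -1.    ]] 64.51538650738934
blue [185.8357 171.8462]
yellow [299.3945 188.7836]
wood [399.1071 171.7574]
red [253.6804 291.2737]
black [388.4847 285.3979]
```

Everything agrees with the given sizes. Coaster centres:

| Coaster | x (m) | y (m) |
|---|---|---|
| blue | .650 | .216 |
| yellow | .622 | .030 |
| wood | .651 | -.134 |
| red | .455 | .102 |
| black | .464 | -.111 |

The mug handle points along +x, so its jaws go along y. At the wood coaster the jaws sit at about 25° to keep the gripper clear of the jug. The order is jar→black, tamper→wood, mug→blue, shaker→yellow, jar→red.

```bash
python3 -m handwheel '0.42 -0.72 0 0 0 -0.88;0.42 -0.72 0 0 0 -0.88;0.42 -0.72 0 0 0 -0.88;0.42 -0.72 0 0 0 -0.88;0.42 -0.72 0 0 0 -0.88' -1
python3 -m handwheel '0.42 -0.72 0 0 0 0;0.42 -0.72 0 0 0 0;0.42 -0.72 0 0 0 0;0.42 -0.72 0 0 0 0;0.42 -0.72 0 0 0 0'
```

```text
t: 0.65
tool_pos: [0.3845, 0.3239, 0.2184]
orientation: [1.697, 2.644, -0.0]
force: [1.6, 0.9, 0.2]
opening: 0.093
t: 1.15
tool_pos: [0.5106, 0.1078, 0.2186]
orientation: [1.69, 2.648, 0.0]
force: [0.0, 0.1, -0.8]
opening: 0.093
```

```bash
python3 -m handwheel '0.46 -0.80 -0.1 0 0 0;0.46 -0.80 -0.1 0 0 0;0.46 -0.80 -0.1 0 0 0;0.46 -0.80 -0.1 0 0 0;0.46 -0.80 -0.1 0 0 0'
python3 -m handwheel '0.06 -0.09 0 0 0 0;0.06 -0.09 0 0 0 0;0.06 -0.09 0 0 0 0'
python3 - <<'E'
from h import *
s=robot.read_state();print(s["tool_pos"],s["force"])
im,d=robot.read_camera("scene");cv2.imwrite("pics/s1.png",im[:,:,::-1])
E
```

```text
t: 1.65
tool_pos: [0.6345, -0.1077, 0.1911]
orientation: [-1.69, -2.648, 0.0]
force: [1.3, 1.1, 0.7]
opening: 0.093
t: 1.95
tool_pos: [0.6516, -0.1333, 0.1907]
orientation: [-1.691, -2.646, 0.0]
force: [-0.0, 0.1, 0.8]
opening: 0.0929
[ 0.6516 -0.1333  0.1907] [-0.0333  0.0653  0.792 ]
```

View pics/s1.png

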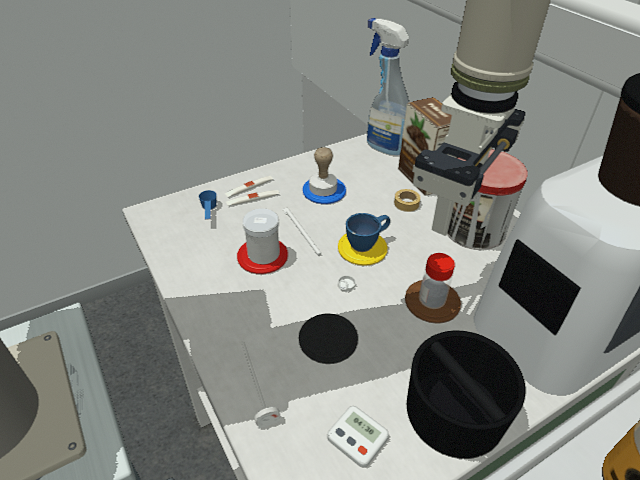

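The gripper is above the jar (jar at 437,280 in the scene view), clear of the jug and canister. Now I descend.

```bash
python3 -m handwheel '-0.008 0 -0.13 0 0 0;-0.008 0 -0.26 0 0 0;-0.008 0 -0.38 0 0 0;-0.008 0 -0.47 0 0 0;-0.008 0 -0.515 0 0 0'
python3 -m handwheel '0 0 0 0 0 0;0 0 0 0 0 0;0 0 0 0 0 0;0 0 0 0 0 0;0 0 0 0 0 0' 1 20
python3 -m handwheel '0 0 0 0 0 0;0 0 0 0 0 0;0 0 0 0 0 0;0 0 0 0 0 0'
```

```text
t: 2.5
tool_pos: [0.6473, -0.1305, 0.0342]
orientation: [-1.685, -2.646, 0.002]
force: [-0.0, -0.7, 0.8]
opening: 0.093
t: 3.0
tool_pos: [0.6505, -0.133, 0.0386]
orientation: [1.689, 2.646, 0.001]
force: [0.2, -0.2, -0.1]
opening: 0.0575
t: 3.4
tool_pos: [0.6497, -0.1329, 0.0375]
orientation: [1.69, 2.648, -0.0]
force: [-0.2, 0.7, 3.8]
opening: 0.0436
```

```bash
python3 -m handwheel '0 0 0.05 0 0 0;0 0 0.15 0 0 0;0 0 0.25 0 0 0;0 0 0.33 0 0 0;0 0 0.37 0 0 0'
python3 -m handwheel '-0.10 0.01 0 0 0 0;-0.24 0.03 0 0 0 0;-0.40 0.05 0 0 0 0;-0.53 0.065 0 0 0 0;-0.60 0.073 0 0 0 0'
python3 -m handwheel '-0.02 0 0 0 0 0;-0.02 0 0 0 0 0'
```

```text
t: 3.9
tool_pos: [0.651, -0.133, 0.1522]
orientation: [1.688, 2.645, 0.002]
force: [-0.1, -0.1, -0.5]
opening: 0.0434
t: 4.4
tool_pos: [0.4664, -0.1101, 0.1472]
orientation: [-1.689, -2.646, 0.001]
force: [0.0, -0.5, -0.9]
opening: 0.0431
t: 4.6
tool_pos: [0.4634, -0.1109, 0.1484]
orientation: [1.69, 2.648, 0.0]
force: [0.8, -0.3, -1.2]
opening: 0.0432
```

```bash
python3 -m handwheel '0 0 -0.10 0 0 0;0 0 -0.20 0 0 0;0 0 -0.28 0 0 0;0 0 -0.33 0 0 0;0 0 -0.35 0 0 0'
python3 -m handwheel '0 0 -0.012 0 0 0;0 0 -0.015 0 0 0;0 0 -0.015 0 0 0;0 0 -0.015 0 0 0'
python3 - <<'E'
from h import *
s=robot.read_state();print(s["tool_pos"],s["force"])
im,d=robot.read_camera("scene");cv2.imwrite("pics/s2.png",im[130:430,150:550,::-1])
w=cloud(d,"scene");m=(np.hypot(w[...,0]-.4637,w[...,1]+.1109)<.06)&(w[...,2]>.012)&(im[...,0]>120)&(im[...,1]<60)
print(m.sum(),w[m][:,2].min(),w[m][:,2].max())
E
```

```text
t: 5.1
tool_pos: [0.4632, -0.1105, 0.0411]
orientation: [-1.688, -2.646, 0.001]
force: [-0.6, 0.4, -0.2]
opening: 0.0432
t: 5.5
tool_pos: [0.4644, -0.1111, 0.0396]
orientation: [1.689, 2.647, 0.001]
force: [0.5, -0.2, -0.9]
opening: 0.0432
[ 0.4644 -0.1111  0.0396] [ 0.519  -0.1938 -0.8556]
31 0.07591386133429856 0.148147221932228
```

View pics/s2.png

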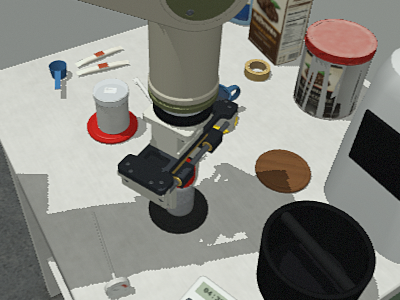

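The jar is over the middle of the black coaster (180,205 in the crop), about 2 mm up. Now the final lowering and release.

```bash
python3 -m handwheel '0 0 -0.003 0 0 0;0 0 -0.006 0 0 0;0 0 -0.006 0 0 0;0 0 -0.006 0 0 0;0 0 -0.006 0 0 0'
python3 -m handwheel '0 0 0 0 0 0;0 0 0 0 0 0;0 0 0 0 0 0;0 0 0 0 0 0;0 0 0 0 0 0' -1
python3 -m handwheel '0 0 0 0 0 0;0 0 0.02 0 0 0;0 0 0.10 0 0 0;0 0 0.25 0 0 0;0 0 0.40 0 0 0'
```

```text
t: 6.05
tool_pos: [0.4639, -0.111, 0.0374]
orientation: [1.69, 2.648, 0.0]
force: [-1.7, -0.6, 6.2]
opening: 0.0433
t: 6.55
tool_pos: [0.4635, -0.1108, 0.0367]
orientation: [-1.69, -2.648, 0.0]
force: [-0.2, 0.0, 0.1]
opening: 0.0786
t: 7.05
tool_pos: [0.4626, -0.1105, 0.1579]
orientation: [-1.689, -2.647, 0.001]
force: [0.0, -0.5, -0.4]
opening: 0.0931
```

```bash
python3 -m handwheel '0.05 0.09 0 0 0 0;0.14 0.25 0 0 0 0;0.22 0.39 0.05 0 0 0;0.30 0.53 0.05 0 0 0;0.38 0.67 0.05 0 0 0'
python3 -m handwheel '0.08 0.14 0 0 0 0;0.15 0.27 0 0 0 0;0.20 0.36 0 0 0 0;0.22 0.40 0 0 0 0;0.236 0.42 0 0 0 0'
python3 - <<'E'
from h import *
s=robot.read_state();print(s["tool_pos"],s["force"])
im,d=robot.read_camera("scene");cv2.imwrite("pics/s3.png",im[:,:,::-1])
w=cloud(d,"scene")
for k,(x,y,zl,zh) in dict(jar=(.4637,-.1109,.03,.07),).items():
    m=(np.hypot(w[...,0]-x,w[...,1]-y)<.04)&(w[...,2]>zl)&(w[...,2]<zh); print(k,circ(w[m][:,:2]))
E
```

```text
t: 7.55
tool_pos: [0.5779, 0.0903, 0.1734]
orientation: [1.689, 2.647, 0.002]
force: [1.3, -1.1, 0.5]
opening: 0.0928
t: 8.05
tool_pos: [0.6475, 0.2161, 0.1719]
orientation: [-1.687, -2.65, 0.0]
force: [-0.2, 0.2, 0.5]
opening: 0.0927
[0.6475 0.2161 0.1719] [-0.2382  0.2203  0.464 ]
jar [ 0.4641 -0.1108  0.0216]
```

View pics/s3.png

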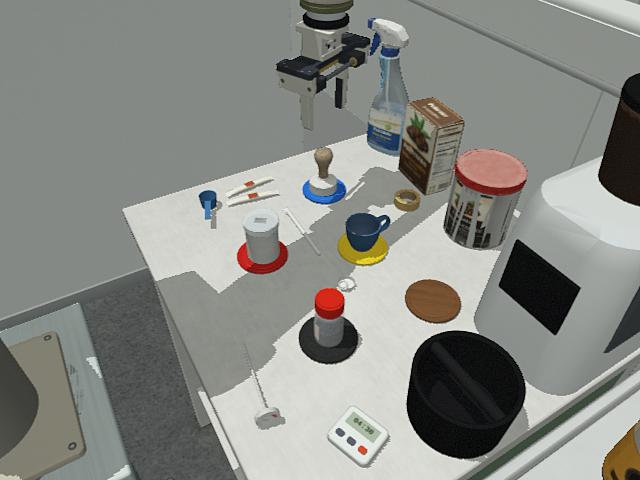

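The jar stands upright on black (329,318), measured 0.4 mm off centre. The gripper is above the tamper (323,175). Now I grip the knob.

```bash
python3 -m handwheel '0 0.003 -0.10 0 0 0;0 0.003 -0.20 0 0 0;0 0.003 -0.28 0 0 0;0 0.003 -0.33 0 0 0;0 0.003 -0.35 0 0 0'
python3 -m handwheel '0 0 0 0 0 0;0 0 0 0 0 0;0 0 0 0 0 0;0 0 0 0 0 0;0 0 0 0 0 0' 1 40
python3 -m handwheel '0 0 0 0 0 0;0 0 0 0 0 0;0 0 0 0 0 0;0 0 0 0 0 0;0 0 0 0 0 0'
```

```text
t: 8.6
tool_pos: [0.6462, 0.2142, 0.0651]
orientation: [-1.69, -2.646, 0.003]
force: [0.6, -0.6, 0.1]
opening: 0.0927
t: 9.1
tool_pos: [0.6478, 0.2154, 0.0678]
orientation: [1.689, 2.648, 0.001]
force: [-0.9, -0.6, -0.6]
opening: 0.0574
t: 9.6
tool_pos: [0.6478, 0.2154, 0.0672]
orientation: [1.69, 2.648, 0.001]
force: [2.3, 1.8, 0.3]
opening: 0.0364
```

```bash
python3 -m handwheel '0 0 0.03 0 0 0;0 0 0.09 0 0 0;0 0 0.17 0 0 0;0 0 0.25 0 0 0;0 0 0.30 0 0 0'
python3 - <<'E'
from h import *
s=robot.read_state();print(s["tool_pos"],s["force"],s["opening"])
im,d=robot.read_camera("scene");cv2.imwrite("pics/s4.png",cv2.resize(im[60:260,200:440,::-1],None,fx=3,fy=3))
E
```

```text
t: 10.1
tool_pos: [0.6481, 0.2154, 0.1604]
orientation: [1.689, 2.647, 0.003]
force: [0.8, 0.5, -4.4]
opening: 0.0366
[0.6481 0.2154 0.1604] [ 0.7578  0.4877 -4.4173] 0.03662819755740103
```

View pics/s4.png

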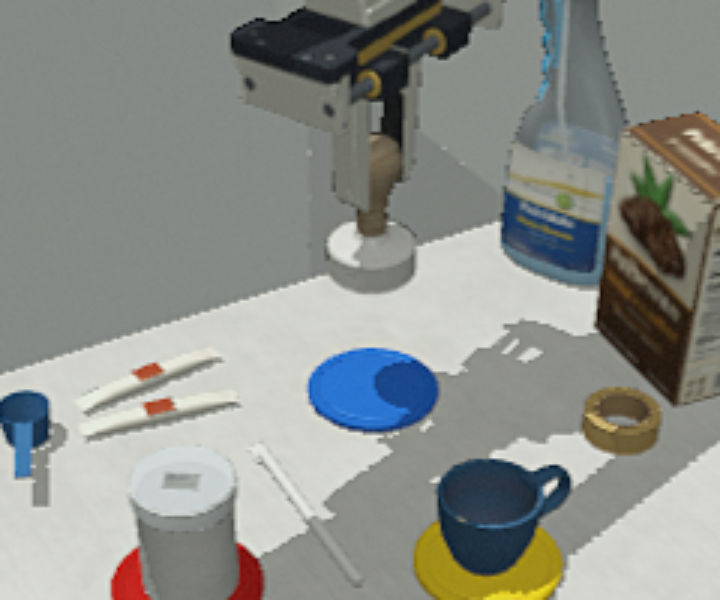

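The tamper is lifted and hangs straight. Now I carry it to wood.

```bash
python3 -m handwheel '0 -0.06 0.01 0 0 0;0 -0.17 0.02 0 0 0;0 -0.30 0.02 0 0 0;0 -0.44 0.02 0 0 0;0 -0.58 0.02 0 0 0'
python3 -m handwheel '0 -0.13 0 0 0 0;0.005 -0.26 0 0 0 0;0.01 -0.38 0 0 0 0;0.01 -0.47 0 0 0 0;0.01 -0.54 0 0 0 0'
python3 -m handwheel '0 -0.025 0 0 0 0;0 -0.043 0 0 0 0;0 -0.043 0 0 0 0'
```

```text
t: 10.65
tool_pos: [0.6461, 0.0391, 0.1615]
orientation: [-1.689, -2.647, 0.003]
force: [1.1, 0.1, -4.1]
opening: 0.0366
t: 11.15
tool_pos: [0.6489, -0.1236, 0.1614]
orientation: [-1.691, -2.645, 0.002]
force: [0.2, 0.5, -3.7]
opening: 0.0363
t: 11.45
tool_pos: [0.6499, -0.1336, 0.1623]
orientation: [-1.69, -2.647, 0.0]
force: [0.4, 0.9, -4.1]
opening: 0.0368
```

```bash
python3 -m handwheel '0.004 0 -0.06 0 0 0;0.004 0 -0.14 0 0 0;0.004 0 -0.22 0 0 0;0.004 0 -0.28 0 0 0;0.004 0 -0.305 0 0 0'
python3 -m handwheel '0 0 -0.003 0 0 0;0 0 -0.006 0 0 0;0 0 -0.009 0 0 0;0 0 -0.012 0 0 0;0 0 -0.012 0 0 0'
```

```text
t: 11.95
tool_pos: [0.6496, -0.1321, 0.0675]
orientation: [-1.686, -2.645, 0.002]
force: [-0.0, 1.6, -4.5]
opening: 0.0364
t: 12.45
tool_pos: [0.6519, -0.1338, 0.0685]
orientation: [1.69, 2.647, 0.0]
force: [-0.1, 0.4, -5.0]
opening: 0.037
```

Still carrying the full weight, so it is a little above the coaster. I lower until contact.

```bash
python3 -m handwheel '0 0 -0.004 0 0 0;0 0 -0.006 0 0 0;0 0 -0.006 0 0 0;0 0 -0.006 0 0 0'
```

```text
t: 12.85
tool_pos: [0.6522, -0.1338, 0.067]
orientation: [1.689, 2.647, 0.001]
force: [0.1, -0.9, 3.0]
opening: 0.0364
```

```bash
python3 -m handwheel '0 0 0 0 0 0;0 0 0 0 0 0;0 0 0 0 0 0;0 0 0 0 0 0;0 0 0 0 0 0' -1
python3 -m handwheel '0 0 0.02 0 0 0;0 0 0.10 0 0 0;0 0 0.2 0 0 0;0 0 0.3 0 0 0;0 0 0.38 0 0 0'
python3 -m handwheel '-0.05 0.1 0 0 0 0;-0.1 0.22 0 0 0 0.19;-0.1 0.36 0 0 0 0.38;-0.1 0.50 0 0 0 0.57;-0.1 0.55 0 0 0 0.76'
python3 -m handwheel '0 0 0 0 0 0.19;0 0 0 0 0 0.38;0 0 0 0 0 0.57;0 0 0 0 0 0.68;0 0 0 0 0 0.68'
python3 - <<'E'
from h import *
s=robot.read_state();M=R.from_rotvec(s["orientation"]).as_matrix();print(s["tool_pos"],s["force"],np.degrees(np.arctan2(M[1,1],M[0,1])),s["q"])
im,d=robot.read_camera("scene");cv2.imwrite("pics/s5.png",im[:,:,::-1])
w=cloud(d,"scene")
for k,(x,y,zl,zh) in dict(tamperbase=(.651,-.1336,.015,.034),knob=(.651,-.1336,.07,.09)).items():
    m=(np.hypot(w[...,0]-x,w[...,1]-y)<.04)&(w[...,2]>zl)&(w[...,2]<zh); print(k,circ(w[m][:,:2]),circ(w[m][:,:2],.029))
E
```

```text
t: 13.35
tool_pos: [0.6514, -0.1336, 0.0658]
orientation: [-1.69, -2.648, 0.0]
force: [0.4, -0.1, -0.3]
opening: 0.0718
t: 13.85
tool_pos: [0.6521, -0.1337, 0.1828]
orientation: [1.689, 2.647, 0.001]
force: [0.7, -0.4, 0.2]
opening: 0.0927
t: 14.35
tool_pos: [0.6213, 0.0351, 0.1808]
orientation: [0.823, 3.031, 0.002]
force: [0.9, 0.1, -0.5]
opening: 0.0931
t: 14.85
tool_pos: [0.6217, 0.0314, 0.1805]
orientation: [0.006, 3.141, -0.0]
force: [0.2, -0.3, -0.2]
opening: 0.0927
[0.6217 0.0314 0.1805] [ 0.2135 -0.2641 -0.2029] 89.79371809312003 [-0.0318  0.2093  1.4701 -0.      1.4618 -1.599 ]
tamperbase [ 0.651  -0.1327  0.0233] [ 0.6557 -0.1286  0.03  ]
knob [ 0.6538 -0.1304  0.0187] [ 0.6627 -0.123   0.03  ]
```

View pics/s5.png

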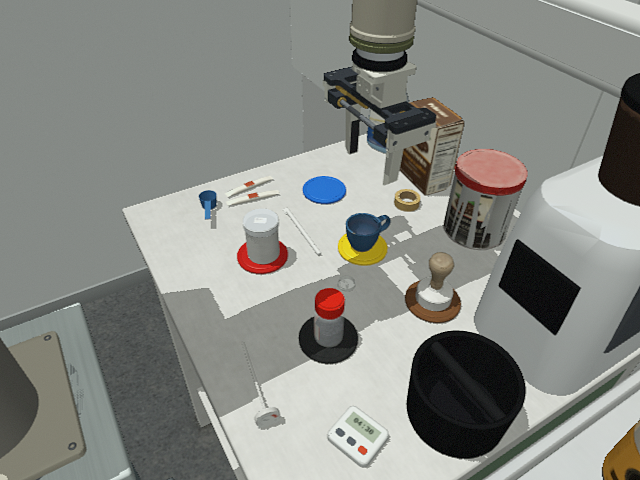

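The tamper stands on wood (435,290). The gripper is centred over the mug with jaws along y. Now I grip the mug.

```bash
python3 -m handwheel '0 0.003 -0.13 0 0 0;0 0.003 -0.26 0 0 0;0 0.003 -0.38 0 0 0;0 0.003 -0.46 0 0 0;0 0.003 -0.50 0 0 0'
python3 -m handwheel '0 0 0 0 0 0;0 0 0 0 0 0;0 0 0 0 0 0;0 0 0 0 0 0;0 0 0 0 0 0' 1 25
python3 -m handwheel '0 0 0 0 0 0;0 0 0 0 0 0;0 0 0 0 0 0'
python3 -m handwheel '0 0 0.03 0 0 0;0 0 0.09 0 0 0;0 0 0.17 0 0 0;0 0 0.25 0 0 0;0 0 0.30 0 0 0'
python3 - <<'E'
from h import *
im,d=robot.read_camera("scene");cv2.imwrite("pics/s6.png",cv2.resize(im[60:300,240:500,::-1],None,fx=2.5,fy=2.5))
E
```

```text
t: 15.4
tool_pos: [0.6195, 0.0323, 0.027]
orientation: [-0.012, -3.137, -0.0]
force: [-0.3, -0.1, 0.2]
opening: 0.0929
t: 15.9
tool_pos: [0.6227, 0.0324, 0.0317]
orientation: [0.008, 3.139, 0.0]
force: [-0.8, 0.1, 4.8]
opening: 0.0613
t: 16.2
tool_pos: [0.6228, 0.0324, 0.0317]
orientation: [0.008, 3.139, 0.0]
force: [-0.5, 1.9, 6.6]
opening: 0.0612
t: 16.7
tool_pos: [0.6221, 0.0322, 0.1223]
orientation: [0.008, 3.14, -0.0]
force: [-0.8, 0.2, -2.2]
opening: 0.0608
```

View pics/s6.png

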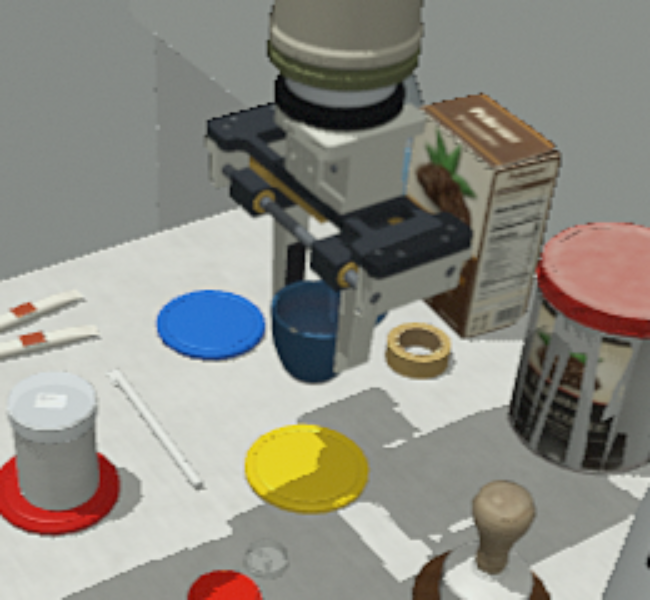

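```bash
python3 -m handwheel '0.01 0.06 0 0 0 0;0.03 0.18 0 0 0 0;0.06 0.34 0 0 0 0;0.08 0.48 0 0 0 0;0.097 0.58 0 0 0 0'
python3 -m handwheel '0.003 0.03 0 0 0 0;0.003 0.033 -0.06 0 0 0;0.003 0.033 -0.14 0 0 0;0.003 0.033 -0.22 0 0 0;0.003 0.033 -0.27 0 0 0'
python3 -m handwheel '0 0 -0.01 0 0 0;0 0 -0.015 0 0 0;0 0 -0.015 0 0 0;0 0 -0.015 0 0 0'
```

```text
t: 17.25
tool_pos: [0.6493, 0.2099, 0.1179]
orientation: [-0.005, -3.139, -0.0]
force: [-0.1, 0.6, -1.4]
opening: 0.061
t: 17.75
tool_pos: [0.6491, 0.2142, 0.0343]
orientation: [-0.01, -3.136, 0.003]
force: [-0.8, -0.5, -1.9]
opening: 0.0609
t: 18.15
tool_pos: [0.6525, 0.2162, 0.0359]
orientation: [0.008, 3.14, 0.001]
force: [0.6, 0.7, -1.6]
opening: 0.0613
```

```bash
python3 -m handwheel '0 0 -0.006 0 0 0;0 0 -0.010 0 0 0;0 0 -0.012 0 0 0;0 0 -0.012 0 0 0;0 0 -0.012 0 0 0'
```

```text
t: 18.65
tool_pos: [0.652, 0.2163, 0.0317]
orientation: [0.008, 3.14, 0.0]
force: [-1.3, 0.3, 5.2]
opening: 0.0611
```

```bash
python3 -m handwheel '0 0 0 0 0 0;0 0 0 0 0 0;0 0 0 0 0 0;0 0 0 0 0 0;0 0 0 0 0 0' -1
python3 -m handwheel '0 0 0.02 0 0 0;0 0 0.10 0 0 0;0 0 0.24 0 0 0;0 0 0.38 0 0 0;0 0 0.46 0 0 0'
python3 -m handwheel '-0.07 -0.04 0 0 0 0;-0.20 -0.12 0 0 0 0;-0.34 -0.20 0 0 0 0;-0.48 -0.28 0 0 0 0;-0.60 -0.35 0 0 0 0'
python3 -m handwheel '-0.04 -0.025 0 0 0 0;-0.048 -0.031 0 0 0 0;-0.048 -0.031 0 0 0 0'
python3 - <<'E'
from h import *
s=robot.read_state();print(s["tool_pos"])
im,d=robot.read_camera("scene");cv2.imwrite("pics/s7.png",im[:,:,::-1])
w=cloud(d,"scene")
for k,(x,y,r,zl,zh) in dict(tamper=(.651,-.1336,.04,.015,.034),mug=(.6504,.2158,.037,.05,.07),shaker=(.456,.102,.04,.03,.06)).items():
    m=(np.hypot(w[...,0]-x,w[...,1]-y)<r)&(w[...,2]>zl)&(w[...,2]<zh); print(k,m.sum(),circ(w[m][:,:2]))
E
```

```text
t: 19.15
tool_pos: [0.6514, 0.2161, 0.0306]
orientation: [-0.008, -3.141, 0.0]
force: [-0.2, 0.1, 0.5]
opening: 0.0921
t: 19.65
tool_pos: [0.6532, 0.2166, 0.1742]
orientation: [0.008, 3.136, 0.002]
force: [0.7, -0.1, 0.7]
opening: 0.0929
t: 20.15
tool_pos: [0.4697, 0.1103, 0.1691]
orientation: [0.008, 3.141, -0.0]
force: [-0.3, -0.6, 0.6]
opening: 0.0926
t: 20.45
tool_pos: [0.4577, 0.1019, 0.1698]
orientation: [0.009, 3.14, 0.0]
force: [-0.6, 0.7, 0.8]
opening: 0.0928
[0.4577 0.1019 0.1698]
tamper 742 [ 0.6509 -0.1328  0.0232]
mug 282 [0.6492 0.2152 0.0295]
shaker 418 [0.457  0.1021 0.0284]
```

View pics/s7.png

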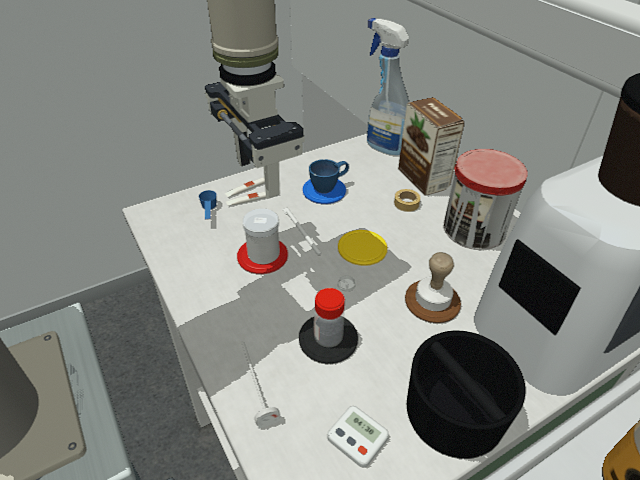

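The mug stands on blue (324,180), about 1 mm off centre. The gripper is over the shaker (262,240). Now I grip it.

```bash
python3 -m handwheel '-0.002 0 -0.12 0 0 0;-0.002 0 -0.24 0 0 0;-0.002 0 -0.34 0 0 0;-0.002 0 -0.41 0 0 0;-0.002 0 -0.44 0 0 0'
python3 -m handwheel '0 0 0 0 0 0;0 0 0 0 0 0;0 0 0 0 0 0;0 0 0 0 0 0;0 0 0 0 0 0' 1 25
python3 -m handwheel '0 0 0 0 0 0;0 0 0 0 0 0;0 0 0 0 0 0;0 0 0 0 0 0'
python3 -m handwheel '0 0 0.03 0 0 0;0 0 0.09 0 0 0;0 0 0.17 0 0 0;0 0 0.25 0 0 0;0 0 0.33 0 0 0'
```

```text
t: 21.0
tool_pos: [0.4555, 0.1022, 0.0343]
orientation: [-0.007, -3.138, 0.0]
force: [-1.1, -0.0, 0.3]
opening: 0.0926
t: 21.5
tool_pos: [0.4574, 0.102, 0.0379]
orientation: [0.008, 3.14, 0.0]
force: [-0.6, 0.9, 4.0]
opening: 0.0586
t: 21.9
tool_pos: [0.4574, 0.102, 0.0379]
orientation: [0.008, 3.14, 0.001]
force: [-0.8, 1.2, 6.3]
opening: 0.0583
t: 22.4
tool_pos: [0.4559, 0.1017, 0.1368]
orientation: [-0.008, -3.14, 0.0]
force: [0.8, 0.3, -2.3]
opening: 0.0585
```

Run:
```python
from h import *
im,d=robot.read_camera("scene");cv2.imwrite("pics/s8.png",cv2.resize(im[60:300,140:400,::-1],None,fx=2.5,fy=2.5))
```

```text
(no output)
```

View pics/s8.png

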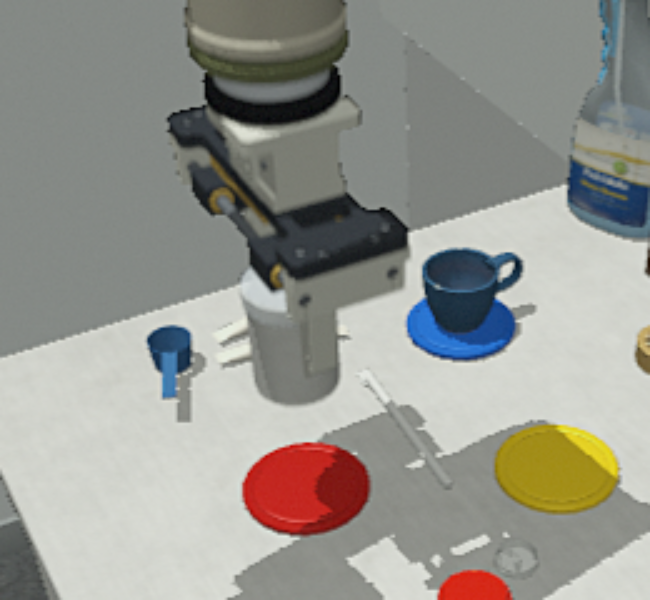

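Run:
```python
from h import *
for n in("scene","top"):
    im,d=robot.read_camera(n);w=cloud(d,n)
    for a,b in((.108,.12),(.12,.135),(.135,.15),(.15,.165),(.172,.185)):
        m=(np.hypot(w[...,0]-.456,w[...,1]-.1017)<.032)&(w[...,2]>a)&(w[...,2]<b)
        if m.sum()>20: print(n,a,m.sum(),w[m].min(0),w[m].max(0),circ(w[m][:,:2],.028))
```

```text
scene 0.108 137 [0.4296 0.0717 0.11  ] [0.4811 0.1083 0.12  ] [0.4579 0.1018 0.03  ]
scene 0.12 232 [0.4291 0.0717 0.1201] [0.4819 0.111  0.1349] [0.4577 0.1017 0.03  ]
scene 0.135 166 [0.429  0.0734 0.1351] [0.4813 0.1098 0.15  ] [0.4577 0.1015 0.03  ]
scene 0.15 166 [0.4288 0.0709 0.1501] [0.4819 0.11   0.165 ] [0.4576 0.1016 0.03  ]
scene 0.172 120 [0.4266 0.0705 0.1722] [0.4501 0.1136 0.1849] [0.4559 0.1005 0.03  ]
```

The shaker hangs straight, with its axis on the TCP. Now I carry it to yellow.

```bash
python3 -m handwheel '0.06 -0.025 0 0 0 0;0.17 -0.075 0 0 0 0;0.31 -0.135 0 0 0 0;0.44 -0.19 0 0 0 0;0.53 -0.23 0 0 0 0'
python3 -m handwheel '0.016 -0.006 0 0 0 0;0.016 -0.006 -0.06 0 0 0;0.016 -0.006 -0.14 0 0 0;0.016 -0.006 -0.22 0 0 0;0.016 -0.006 -0.28 0 0 0'
python3 -m handwheel '0 0 -0.01 0 0 0;0 0 -0.025 0 0 0;0 0 -0.03 0 0 0;0 0 -0.03 0 0 0'
```

```text
t: 23.05
tool_pos: [0.6163, 0.0316, 0.1332]
orientation: [-0.009, -3.139, 0.0]
force: [-0.5, 0.4, -1.0]
opening: 0.0585
t: 23.55
tool_pos: [0.6175, 0.0316, 0.0483]
orientation: [-0.007, -3.137, -0.0]
force: [0.0, -0.5, -2.3]
opening: 0.0582
t: 23.95
tool_pos: [0.6208, 0.0312, 0.0437]
orientation: [0.008, 3.14, -0.0]
force: [-0.3, -0.1, -2.1]
opening: 0.0588
```

```bash
python3 -m handwheel '0.003 -0.003 -0.007 0 0 0;0.003 -0.003 -0.014 0 0 0;0.003 -0.003 -0.016 0 0 0;0.003 -0.003 -0.016 0 0 0;0.003 -0.003 -0.016 0 0 0'
python3 -m handwheel '0 0 -0.002 0 0 0;0 0 -0.004 0 0 0;0 0 -0.004 0 0 0;0 0 -0.004 0 0 0'
```

```text
t: 24.45
tool_pos: [0.6213, 0.0302, 0.0381]
orientation: [0.008, 3.142, -0.0]
force: [-0.4, -0.0, -2.3]
opening: 0.0587
t: 24.85
tool_pos: [0.6219, 0.0302, 0.0379]
orientation: [0.008, 3.14, -0.0]
force: [-2.4, 0.7, 5.6]
opening: 0.0586
```

```bash
python3 -m handwheel '0 0 0 0 0 0;0 0 0 0 0 0;0 0 0 0 0 0;0 0 0 0 0 0;0 0 0 0 0 0' -1
python3 -m handwheel '0 0 0.02 0 0 0;0 0 0.10 0 0 0;0 0 0.24 0 0 0;0 0 0.37 0 0 0;0 0 0.44 0 0 0'
python3 -m handwheel '-0.07 -0.06 0 0 0 0;-0.18 -0.16 0 0 0 0;-0.31 -0.275 0 0 0 0;-0.43 -0.385 0 0 0 0;-0.52 -0.465 0 0 0 0'
python3 -m handwheel '-0.006 -0.005 0 0 0 0;-0.006 -0.005 0 0 0 0'
python3 - <<'E'
from h import *
s=robot.read_state();print(s["tool_pos"])
im,d=robot.read_camera("scene");cv2.imwrite("pics/s9.png",im[:,:,::-1])
w=cloud(d,"scene")
for k,(x,y,r,zl,zh) in dict(shaker=(.6219,.0303,.04,.03,.06),jar=(.4637,-.1109,.035,.03,.06)).items():
    m=(np.hypot(w[...,0]-x,w[...,1]-y)<r)&(w[...,2]>zl)&(w[...,2]<zh); print(k,m.sum(),circ(w[m][:,:2]))
E
```

```text
t: 25.35
tool_pos: [0.6211, 0.0302, 0.0367]
orientation: [-0.008, -3.141, 0.0]
force: [0.2, -0.4, 0.4]
opening: 0.0916
t: 25.85
tool_pos: [0.623, 0.0301, 0.1739]
orientation: [0.008, 3.136, -0.0]
force: [0.7, -0.3, 0.2]
opening: 0.0929
t: 26.35
tool_pos: [0.4633, -0.1107, 0.1693]
orientation: [0.008, 3.141, -0.001]
force: [0.8, 0.2, 0.7]
opening: 0.0929
t: 26.55
tool_pos: [0.4634, -0.1114, 0.1697]
orientation: [0.011, 3.14, -0.0]
force: [0.6, 0.4, 0.1]
opening: 0.0931
[ 0.4634 -0.1114  0.1697]h.py:12: RuntimeWarning: Mean of empty slice.
  c=p.mean(0)
  ret = um.true_divide(
Traceback (most recent call last):
  File "h.py", line 14, in circ
    s=least_squares(f,[*c,0.03],loss='soft_l1',f_scale=0.002)
ValueError: Initial guess is outside of provided bounds
```

View pics/s9.png

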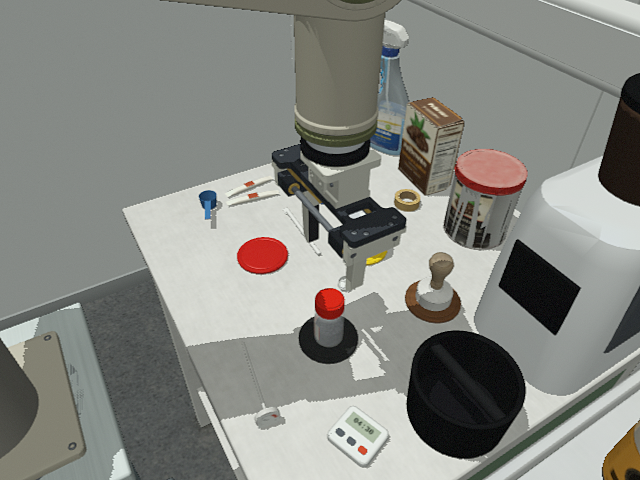

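The gripper is over the jar (329,318), and the shaker is hidden behind it for now. Now I grip the jar.

```bash
python3 -m handwheel '0.002 0.002 -0.12 0 0 0;0.002 0.002 -0.24 0 0 0;0.002 0.002 -0.34 0 0 0;0.002 0.002 -0.41 0 0 0;0.002 0.002 -0.44 0 0 0'
python3 -m handwheel '0 0 0 0 0 0;0 0 0 0 0 0;0 0 0 0 0 0;0 0 0 0 0 0;0 0 0 0 0 0' 1 20
python3 -m handwheel '0 0 0 0 0 0;0 0 0 0 0 0;0 0 0 0 0 0;0 0 0 0 0 0'
python3 -m handwheel '0 0 0.03 0 0 0;0 0 0.09 0 0 0;0 0 0.17 0 0 0;0 0 0.25 0 0 0;0 0 0.33 0 0 0'
```

```text
t: 27.1
tool_pos: [0.4631, -0.1087, 0.0344]
orientation: [-0.005, -3.138, -0.002]
force: [0.2, -0.3, -0.4]
opening: 0.0926
t: 27.6
tool_pos: [0.4647, -0.1105, 0.0378]
orientation: [0.008, 3.14, -0.001]
force: [-0.1, -0.9, -0.2]
opening: 0.0572
t: 28.0
tool_pos: [0.4642, -0.1104, 0.0371]
orientation: [0.008, 3.141, -0.0]
force: [-0.1, -0.6, 2.3]
opening: 0.0426
t: 28.5
tool_pos: [0.4637, -0.1101, 0.1371]
orientation: [-0.008, -3.141, -0.0]
force: [-0.3, 0.2, -1.4]
opening: 0.043
```

```bash
python3 -m handwheel '0 0.07 0 0 0 0;-0.01 0.20 0 0 0 0;-0.02 0.35 0 0 0 0;-0.03 0.51 0 0 0 0;-0.03 0.64 0 0 0 0'
python3 -m handwheel '0 0.06 0 0 0 0;0 0.069 -0.06 0 0 0;0 0.069 -0.14 0 0 0;0 0.069 -0.22 0 0 0;0 0.069 -0.29 0 0 0'
python3 -m handwheel '0 0 -0.01 0 0 0;0 0 -0.02 0 0 0;0 0 -0.02 0 0 0;0 0 -0.02 0 0 0'
```

```text
t: 29.0
tool_pos: [0.4543, 0.0839, 0.1364]
orientation: [0.008, 3.141, 0.001]
force: [1.1, -0.3, -0.7]
opening: 0.0431
t: 29.5
tool_pos: [0.4545, 0.1027, 0.0481]
orientation: [-0.007, -3.141, 0.0]
force: [0.6, 0.1, -1.5]
opening: 0.043
t: 29.9
tool_pos: [0.4561, 0.1026, 0.0442]
orientation: [0.008, 3.14, 0.0]
force: [-0.1, -1.0, 0.2]
opening: 0.043
```

```bash
python3 -m handwheel '-0.003 0 -0.007 0 0 0;-0.003 0 -0.014 0 0 0;-0.003 0 -0.021 0 0 0;-0.003 0 -0.021 0 0 0;-0.003 0 -0.021 0 0 0'
python3 -m handwheel '0 0 -0.002 0 0 0;0 0 -0.003 0 0 0;0 0 -0.003 0 0 0;0 0 -0.003 0 0 0'
```

```text
t: 30.4
tool_pos: [0.4547, 0.1024, 0.037]
orientation: [0.008, 3.141, -0.0]
force: [0.4, -0.6, 2.6]
opening: 0.0432
t: 30.8
tool_pos: [0.4549, 0.1024, 0.037]
orientation: [0.008, 3.14, -0.0]
force: [-3.3, -0.7, 13.3]
opening: 0.0429
```

Contact. I release, lift straight up and back away.

```bash
python3 -m handwheel '0 0 0.003 0 0 0;0 0 0.003 0 0 0;0 0 0.003 0 0 0;0 0 0.003 0 0 0;0 0 0.003 0 0 0' 
python3 -m handwheel '0 0 0 0 0 0;0 0 0 0 0 0;0 0 0 0 0 0;0 0 0 0 0 0;0 0 0 0 0 0' -1
python3 -m handwheel '0 0 0.02 0 0 0;0 0 0.10 0 0 0;0 0 0.24 0 0 0;0 0 0.38 0 0 0;0 0 0.52 0 0 0'
python3 -m handwheel '-0.05 0.1 0.1 0 0 0;-0.1 0.25 0.15 0 0 0;-0.15 0.4 0.15 0 0 0;-0.2 0.55 0.15 0 0 0;-0.2 0.7 0.15 0 0 0'
python3 -m handwheel '-0.05 0.15 0 0 0 0;-0.1 0.3 0 0 0 0;-0.1 0.4 0 0 0 0;-0.1 0.4 0 0 0 0;-0.1 0.4 0 0 0 0'
cat > chk.py <<'E'
from h import *
s=robot.read_state();print(s["tool_pos"],s["force"],np.abs(s["dq"]).max())
t=dict(tamper=(.651,-.1336,.04,.012,.034,.1020),mug=(.6504,.2158,.037,.045,.07,.061),shaker=(.6219,.0303,.04,.03,.06,.090),jar=(.4549,.1024,.035,.03,.06,.098))
for n in("scene","top"):
    im,d=robot.read_camera(n);cv2.imwrite(f"pics/fin_{n}.png",im[:,:,::-1]);w=cloud(d,n)
    for k,(x,y,r,zl,zh,h) in t.items():
        near=np.hypot(w[...,0]-x,w[...,1]-y)<r; m=near&(w[...,2]>zl)&(w[...,2]<zh)
        print(n,k,m.sum(),circ(w[m][:,:2])[:3] if m.sum()>10 else None,"target",x,y,"top z",np.percentile(w[near][:,2],99),"exp",h)
E
python3 chk.py
```

```text
t: 31.3
tool_pos: [0.4545, 0.1025, 0.0371]
orientation: [0.008, 3.141, 0.0]
force: [-1.1, -0.9, 6.1]
opening: 0.043
t: 31.8
tool_pos: [0.454, 0.1025, 0.0364]
orientation: [-0.008, -3.141, 0.0]
force: [0.4, 0.3, 0.6]
opening: 0.0782
t: 32.3
tool_pos: [0.4538, 0.1024, 0.1946]
orientation: [0.008, 3.142, 0.0]
force: [0.8, -1.0, -0.1]
opening: 0.093
t: 32.8
tool_pos: [0.3927, 0.3144, 0.2389]
orientation: [0.007, 3.14, 0.002]
force: [1.1, 0.8, -0.4]
opening: 0.0929
t: 33.3
tool_pos: [0.3638, 0.4327, 0.2375]
orientation: [-0.006, -3.141, 0.001]
force: [-0.8, -0.1, -0.5]
opening: 0.0928
[0.3638 0.4327 0.2375] [-0.7688 -0.0538 -0.4736] 0.029286331367770896
scene tamper 789 [ 0.6508 -0.133   0.0234] target 0.651 -0.1336 top z 0.10034548730019655 exp 0.102
scene mug 398 [0.6491 0.2151 0.0294] target 0.6504 0.2158 top z 0.059113325835446734 exp 0.061
scene shaker 406 [0.621  0.0306 0.0285] target 0.6219 0.0303 top z 0.0892521647623862 exp 0.09
scene jar 331 [0.4545 0.1025 0.022 ] target 0.4549 0.1024 top z 0.0977280880349668 exp 0.098
top tamper 657 [ 0.6516 -0.1304  0.0234] target 0.651 -0.1336 top z 0.10205412142969372 exp 0.102
top mug 564 [0.6491 0.2157 0.0294] target 0.6504 0.2158 top z 0.06152157118237668 exp 0.061
top shaker 160 [0.6208 0.0302 0.0285] target 0.6219 0.0303 top z 0.09191392046763364 exp 0.09
top jar 51 [0.4543 0.1023 0.0221] target 0.4549 0.1024 top z 0.10071107030540223 exp 0.098
```

View pics/fin_scene.png

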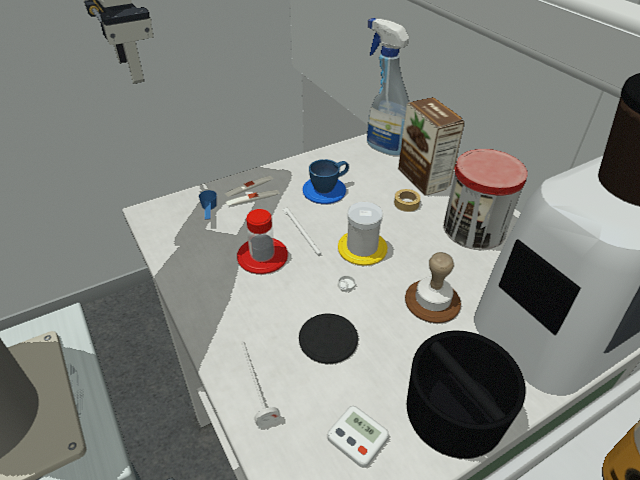

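View pics/fin_top.png

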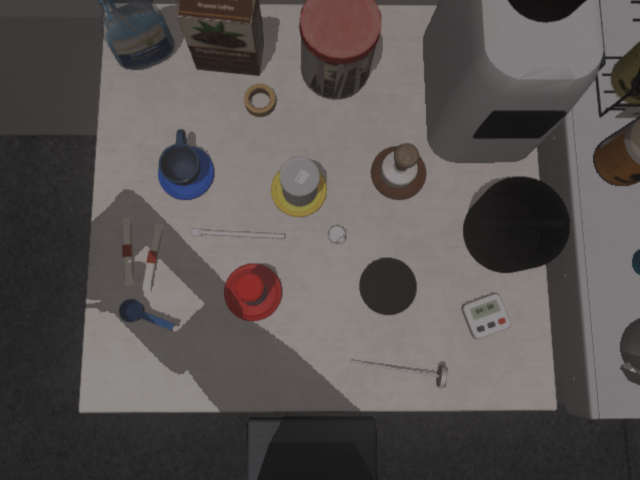

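All four things stand upright in the middle of their own coasters: jar (262,240), mug (324,180), shaker (363,232) and tamper (435,290) in the scene view. Black (328,338) is empty and the arm is clear, so I hand in.

```bash
python3 -c "
from plant import robot
print(robot.close_job())"
```

```text
the job is handed in; nothing more can be done
None
```

All four things now stand on their own coasters, the black coaster is empty, and I handed the job in at about 33 s. I moved them in the order jar→black, tamper→wood, mug→blue, shaker→yellow, jar→red. Each was lowered until the wrist force showed contact, then released.

- **Position:** in the last check with both outside cameras, every axis measured within about 1.5 mm of its coaster's centre. The one exception was the top camera's reading of the tamper, at about 3 mm. The limit is 15 mm.
- **Height and tilt:** tops came out within 3 mm of what they should be, and the pictures show all four upright. I did not measure the tilt angles.
- **Arm:** open and well clear of everything, with wrist force about 1 N or less.
- **Disagreements:** the two cameras' heights differ by 2–3 mm, about the calibration error. One mid-run check of the shaker failed because the gripper hid it; the final check confirmed it.

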